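# Hold the slide viewer's shield at its balance point

## Robot

A 7-joint arm with a two-finger parallel gripper is mounted at the origin on the work surface. World frame = base frame: x ahead of the robot, y to its left, z up, the work surface at z = 0. Lengths are in mm, angles in rad, forces in N, time in s.
With the tool pointing down it reaches from about 425 to 875 mm from the base axis. Payload 8.4 kg.
Tool frame: the origin (TCP) lies between the finger pads, 19 mm behind the fingertips; this is the grasp point; z points along the fingers, y is the line along which they close (so a half turn about z gives the same grasp; the last joint's range is limited). The gripper opens to 85 mm and grips with 20 to 120 N. Pads are 22 mm wide; open, the fingers measure 114 mm over their backs; the gripper's body (76 mm by 85 mm) begins 54 mm behind the grasp point. The pads swing forward as they close: fully open they stand 13 mm farther back than shut.
Start: joints at [1.091, 0.333, 0.04, 1.465, -0.013, 1.343, -0.059], TCP at [241.557, -603.419, 250.008] pointing down, gripper open.
Joint ranges: [-2.58, 2.58], [-0.38, 2.09], [-1.3, 1.39], [0.25, 2.4], [-1.5, 4.64], [0.08, 2.09], [-2.65, 2.65]. Speed limits (rad/s): [2.22, 2.22, 2.79, 2.79, 3.14, 3.14, 3.14].

## Interface

Orientations are given as a unit quaternion [x, y, z, w].
In Python, from workcell import bot gives the robot as it stands. Calls block until the motion is done:
- bot.move_to(position, orientation): joint-space move of the TCP to a pose.
- bot.line_to(position, ori=None, feed=150): straight line of the TCP; ori=None keeps the orientation; feed is the mean speed in mm/s.
- bot.goto_joints(angles): joint-space move.
- bot.move_gripper(opening, strength=None): opening from 0.0 (shut) to 1.0 (fully open); strength is the grip in N (None keeps the last); returns when the fingers have stopped.
- bot.hold(seconds).
- bot.ik(position, orientation): joint angles nearest the present ones, or None.
- bot.grab_frame(name): name is "scene" or "top"; returns a dict with "frame" (400x640x3 uint8, red, green, blue), "mtx" (3x3 intrinsics, pixels), "eye" and "attitude" of the camera in the world. Camera axes: x right, y up, looking along -z (the intrinsics and any distortion apply to the point x, -y, -z); pixel columns grow to the right and rows downward; lengths in mm; the calibration is good to about 2 mm. A picture is of the moment at which its call begins. There is no depth.
A pose or a line that the arm cannot do raises bot.IKError and nothing moves.
- bot.hand_in(): hands the job in; it is judged then, once.
Trained networks look in the newest picture that a camera, given by its name, has taken for a name from the list of things; names that differ only in an ending like _2 or _b are one class to them, and where a whole thing is asked for, a point or a joint stands for the part that bears it (a point fixed in the world has none). Each returns a list of dicts, best first, with "conf" (0 to 1); they miss things now and then, are a little off and sometimes report something else, mostly with a low value. They report only what shows in the picture. A call takes as long as a camera call.
- bot.boxes_of(camera, label): "centre" ([column, row] in pixels, amid what is visible of it).
- bot.silhouettes(camera, label): "region" (400x640 bool, what is visible of it) and "centre" ([column, row] in pixels, amid what is visible of it).
Readings, each from a call of its own:
- bot.get_clock(): time.
- bot.get_joint_pos(): joint angles.
- bot.get_joint_vel(): joint speeds.
- bot.get_joint_efforts(): joint torques, N m.
- bot.get_ee_pos(): TCP position.
- bot.get_tcp_rot(): TCP orientation.
- bot.get_force(): force on the tool from outside, world axes, zero at the start.
- bot.get_ft_torque(): the same for the moment, N m.
- bot.get_opening(): opening from 0.0 (shut) to 1.0 (fully open).
- bot.get_grasp_force(): force on a finger pad.
Only numpy, scipy, OpenCV 4.12 (cv2) and the standard library are available. Lean on these libraries where they do the work, as an engineer would, in place of code of your own. Each camera call takes 0.05 s, during which the arm holds its last target. There are 200 camera calls.

## Task

The slide viewer's stay is missing, so its amber shield must be held up by hand while a pupil changes the slide: first move the specimen jar that was left on the closed shield and stand it upright, wholly on the round blue mat, and let go of it. Then grip the shield by the middle of its red bar and swing it up without jerking it to its balance point, upright over its hinge, where it would fall neither way, and finish while still holding it there. Never let it tip over past the balance point or slam shut, do not knock the jar over, and leave the tube rack, the dropper bottle and the beaker where they are.

Things in the scene. Friction and masses are not known exactly. Their poses are not given: they have to be found in the camera images.
- viewer: Slide viewer fixed to the bench: cream housing 190 x 220 mm and 66 mm high with a white light panel on top, covered by the amber shield. Origin on the bench below the housing's middle; its x axis points from the front (red bar side) to the hinge side, its y axis runs along the hinge, z up.
- shield (a joint): Hinge of the shield, rad: 0 = shut (level), grows as the bar side rises; 1.571 = upright, the balance point (its centre of mass lies in the plate's plane, so straight over the hinge); beyond it the shield falls backwards to a stop at 2.6. The shield weighs 0.4 kg, swings nearly freely and stays by itself nowhere but at the two stops.
- shield_bar (a point): Middle of the shield's round red grip bar, 12 mm thick, 138 mm long, parallel to the hinge, on two 8 mm steel arms at 65 mm either side of its middle. It lies in the shield's plane, 230 mm from the hinge axis, with a 54 mm gap to the shield's edge; shut, 80 mm above the bench. Fingers pointing down can pinch it across, one in the gap; it turns between the pads as the shield swings.
- shield_hinge (a point): Middle of the hinge axis, 80 mm above the bench at the viewer's far side (85 mm beyond the viewer's origin). The shield is a flat framed amber plate 170 mm from hinge to edge, 200 mm along the hinge, 8 mm thick; shut, its steel frame's top is 84 mm above the bench and the amber pane's top 83 mm.
- jar: Closed greenish specimen jar with a white cap, 56 mm across and 80 mm high, 0.1 to 0.21 kg, upright on the shut shield at the start. Origin at the centre of its underside, z up.
- mat: Round blue mat fixed on the bench, 100 mm across, 6 mm thick. Origin at the centre of its underside; its top is 6 mm above the bench. It lies to the left or to the right of the viewer.
- rack: White test-tube rack 160 x 65 x 65 mm with three tubes that stand up to 91 mm, loose, on the side of the viewer where the mat is not. Origin under its middle, x along its length. Leave alone.
- dropper: Small blue dropper bottle with a black cap, 36 mm across, 75 mm high, loose. Origin under its middle. Leave alone.
- beaker: Clear beaker 64 mm across, 85 mm high, loose. Origin under its middle. Leave alone.

How it is judged (in metres and radians):
On the way, in this order (a step that is already met when the one before it is completed fails the run):
1. the jar stands upright, released, wholly on the blue mat, the shield still shut (horizontal distance between jar and mat below 0.024 m and height (world z) of jar below 0.012 m and angle between jar's own z axis and vertical below 0.1 rad and contact force between jar and mat above 0.3 N and contact force between the fingers and jar below 0.05 N and value of joint shield below 0.2 rad), for 0.2 s.
2. the shield is held by the fingers at its balance point (value of joint shield between 1.48 and 1.66 rad and contact force between the fingers and viewer above 1 N), for 0.2 s.
At the end, for the whole second after the job is handed in: The fingers hold the shield by its bar (TCP within 40 mm of the bar's middle, more than 1 N) at rest (under 0.1 rad/s) within 0.09 rad of upright (1.48 to 1.66 rad); the jar stands upright and untouched on the mat, its middle within 24 mm of the mat's (all of step 2 and velocity of joint shield between -0.1 and 0.1 rad/s and distance between the grasp point and shield_bar below 0.04 m and horizontal distance between jar and mat below 0.024 m and height (world z) of jar below 0.012 m and angle between jar's own z axis and vertical below 0.1 rad and contact force between jar and mat above 0.3 N and contact force between the arm and jar below 0.05 N); the arm keeps its last pose, push and grip.
It fails at once if the shield tips over past its balance point (value of joint shield above 1.85 rad).
It fails at once if the shield is jerked or falls shut (faster than 2.5 rad/s) (velocity of joint shield above 2.5 rad/s or velocity of joint shield below -2.5 rad/s).
It fails at once if the jar is knocked over (angle between jar's own z axis and vertical above 0.8 rad).
It fails at once if the rack, dropper bottle or beaker is moved by more than 20 mm (distance of any of rack, dropper, beaker from where it was at the start of the episode above 0.02 m).
It also fails if it takes over 56 s, if anything falls off the work surface, if the arm or the gripper's body presses on something with over 40 N, if the wrist force passes 120 N, or if a joint passes its speed limit or range.

## Working session

There is one attempt and no reset: what is moved stays moved. The work goes in short steps, each a Python script; the robot and the scene stay as the last script left them, time stands still between calls to the robot, and variables do not carry over. Pictures are saved under pics/ and viewed, at most 10 in all, crops included, and the job is handed in when it is done.

```bash
ls; mkdir -p pics; cat > h.py <<'E'
import numpy as np, cv2
from workcell import bot
from scipy.spatial.transform import Rotation as R
def save(n,f): cv2.imwrite(f'pics/{n}.png',cv2.cvtColor(f['frame'],cv2.COLOR_RGB2BGR))
def rot(f):
    a=np.array(f['attitude'],float)
    return a if a.shape==(3,3) else R.from_quat(a).as_matrix()
def ray(f,px):
    K=np.array(f['mtx']);d=np.linalg.inv(K)@[px[0],px[1],1]
    return rot(f)@np.array([d[0],-d[1],-d[2]])
def at(f,px,z):
    d=ray(f,px);e=np.array(f['eye']);return e+d*(z-e[2])/d[2]
def proj(f,p):
    c=rot(f).T@(np.array(p)-np.array(f['eye']));q=np.array(f['mtx'])@[c[0],-c[1],-c[2]];return q[:2]/q[2]
E
python3 - <<'E'
from h import *
for c in ['scene','top']:
    f=bot.grab_frame(c);save(c,f)
    print(c,{k:v for k,v in f.items() if k!='frame'})
    for l,z in [('viewer',70),('shield',82),('shield_bar',80),('jar',40 if 0 else 120),('mat',6),('rack',40),('dropper',40),('beaker',40)]:
        for b in bot.silhouettes(c,l)[:2]: print(l,round(b['conf'],2),np.round(b['centre']),at(f,b['centre'],z).round(),b['region'].sum())
print(bot.get_ee_pos(),bot.get_tcp_rot(),bot.get_clock())
E
```

```text
pics
scene {'mtx': array([[416.55746056,   0.        , 314.94183938],
       [  0.        , 416.55746056, 195.17627672],
       [  0.        ,   0.        ,   1.        ]]), 'eye': array([1107.78678315,  568.48395954,  839.15991259]), 'attitude': array([0.15440605, 0.37209843, 0.84974365, 0.34005478])}
viewer 0.7 [310. 227.] [611.  46.  70.] 6038
shield 0.95 [312. 214.] [587.  24.  82.] 3462
shield_bar 0.59 [311. 214.] [584.  20.  80.] 3614
jar 0.89 [324. 192.] [535.  15. 120.] 715
mat 0.42 [460. 263.] [381. 353.   6.] 2079
rack 0.55 [454. 261.] [416. 348.  40.] 2122
rack 0.3 [311. 216.] [565.  -2.  40.] 3766
dropper 0.59 [384. 304.] [633. 307.  40.] 360
beaker 0.73 [235. 179.] [ 621. -271.   40.] 582
beaker 0.5 [326. 191.] [463. -45.  40.] 676
top {'mtx': array([[454.8335966 ,   0.        , 311.61162987],
       [  0.        , 454.8335966 , 204.43684577],
       [  0.        ,   0.        ,   1.        ]]), 'eye': array([ 326.47381744,    1.32702383, 1151.54187417]), 'attitude': array([-0.07092196,  0.06747638,  0.70986788, -0.69749882])}
viewer 0.71 [298. 193.] [570.  37.  70.] 6891
viewer 0.46 [305. 192.] [572.  21.  70.] 5724
shield 0.74 [300. 191.] [573.  33.  82.] 5738
shield_bar 0.94 [302. 191.] [573.  26.  80.] 5773
jar 0.96 [308. 206.] [529.  14. 120.] 513
mat 0.9 [450. 252.] [ 426. -340.    6.] 1236
rack 0.81 [169. 267.] [399. 354.  40.] 2305
dropper 0.72 [196. 179.] [617. 296.  40.] 240
beaker 0.55 [422. 170.] [ 631. -276.   40.] 654
[ 241.55471373 -603.40734402  250.01538832] [ 9.81932522e-01  1.89231396e-01 -1.84714158e-05 -2.54106307e-05] 0.9
```

```bash
python3 - <<'E'
import cv2
a=cv2.imread('pics/top.png');cv2.imwrite('pics/topc.png',cv2.resize(a[100:300,200:480],None,fx=2.8,fy=2.8,interpolation=cv2.INTER_CUBIC))
E
```

```text
(no output)
```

View pics/scene.png

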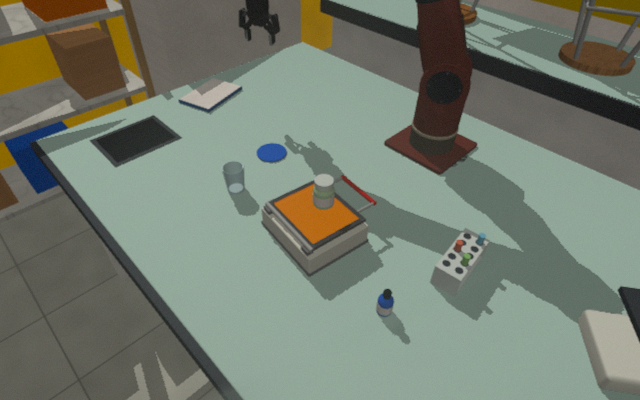

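View pics/topc.png

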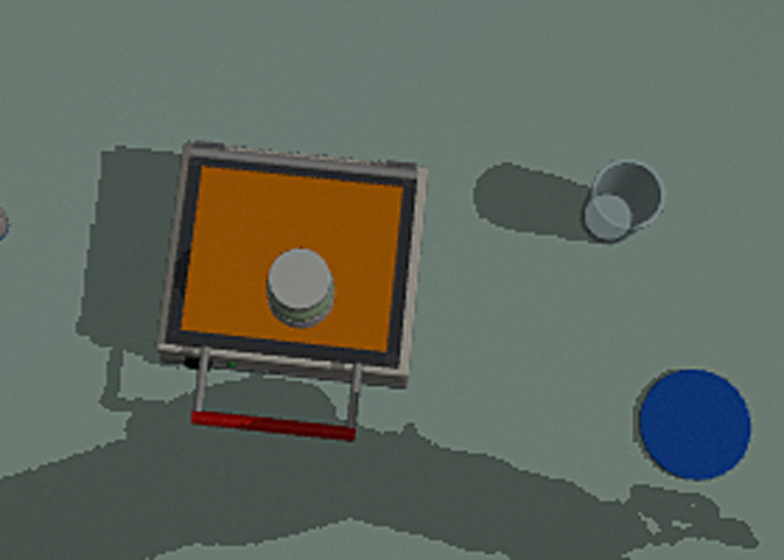

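The scene view shows the jar at (324,192) on the shield, the bar at (358,190) and the mat at (271,153). In the top crop the cap is at (299,279), the bar runs (192,418) to (355,435), and the mat is at (695,425). Next I'll measure these by colour.

```bash
python3 - <<'E'
from h import *
def big(m):
    n,l,s,c=cv2.connectedComponentsWithStats(m.astype(np.uint8));i=1+np.argmax(s[1:,4]);return l==i,c[i],s[i]
for c in ['top','scene']:
    f=bot.grab_frame(c);h=cv2.cvtColor(f['frame'],cv2.COLOR_RGB2HSV);H,S,V=[h[...,i].astype(int) for i in range(3)]
    box=np.zeros(H.shape,bool)
    if c=='top': box[200:300,230:350]=1
    else: box[160:220,330:400]=1
    m,ce,_=big(((H<6)|(H>172))&(S>150)&(V>50)&box)
    r=cv2.minAreaRect(np.argwhere(m)[:,::-1].astype(np.float32));P=cv2.boxPoints(r)
    k=0 if np.linalg.norm(P[0]-P[1])<np.linalg.norm(P[1]-P[2]) else 1
    e=[(P[k]+P[k+1])/2,(P[(k+2)%4]+P[(k+3)%4])/2]
    w=[at(f,x,80) for x in e];d=w[1]-w[0]
    print(c,'bar',ce,at(f,ce,80),'ends',w,np.linalg.norm(d),np.degrees(np.arctan2(d[1],d[0])))
    box[:]=0
    if c=='top': box[220:280,420:480]=1
    else: box[130:175,240:300]=1
    m,ce,s=big((H>105)&(H<130)&(S>150)&box);print('mat',at(f,ce,6),s,ce)
    o,ce,s=big((H>5)&(H<20)&(S>200)&(V>80));print('pane',at(f,ce,83))
    q=cv2.approxPolyDP(cv2.convexHull(np.argwhere(o)[:,::-1].astype(np.int32)),8,True)[:,0]
    print('pane corners',[at(f,x,83).round() for x in q.astype(float)])
    j=bot.silhouettes(c,'jar')[0];m=j['region'];ys,xs=np.where(m);print('jar',j['centre'],xs.min(),xs.max(),ys.min(),ys.max())
    if c=='top':
        w=m&(S<25)&(V>110);w,ce,s=big(w);print('cap',ce,s,at(f,ce,163))
    else: print('jar mid', at(f,j['centre'],123))
E
```

```text
top bar [297.        251.5141844] [426.96784184  41.05927207  80.        ] ends [array([435.58756628, 109.4675633 ,  80.        ]), array([418.31259121, -27.34802989,  80.        ])] 137.9018901357912 -97.19635041839992
mat [ 428.04154325 -335.0723199     6.        ] [ 429  232   39   40 1217] [447.84059162 251.20295809]
pane [573.69858348  23.3492225   83.        ]
pane corners [array([630., -73.,  83.]), array([488., -55.,  83.]), array([510., 116.,  83.]), array([654., 100.,  83.])]
jar [309.3, 203.7] 295 318 189 216
cap [306.42285714 199.34857143] [296 189  22  21 350] [534.55467974  15.81647158 163.        ]
scene bar [358.85       190.05833333] [426.42768728  43.20343326  80.        ] ends [array([416.1670597 , -29.81654866,  80.        ]), array([434.90791896, 107.1651144 ,  80.        ])] 138.25771523330718 82.2095642256433
mat [ 430.66467655 -335.67475818    6.        ] [257 144  29  17 398] [271.15075377 152.03015075]
pane [583.42809655  30.70054655  83.        ]
pane corners [array([512., 113.,  83.]), array([651.,  93.,  83.]), array([628., -72.,  83.]), array([508., -57.,  83.])]
jar [325.8, 190.8] 312 333 175 210
jar mid [529.27042933  16.436529   123.        ]
```

Cross-checks agree: bar length 138 mm, bar middle ≈ (427,42,80), viewer yaw ≈ -7.4°, hinge ≈ (655,12.5,80). The jar is at about (533,16) and the mat at (429,-335). Before moving I'll check that every pose, including the swing arc, is reachable.

```bash
cat >> h.py <<'E'
def down(close,pitch=0):
    """tool down, fingers close along azimuth `close`; pitch (rad) tilts fingers towards +close"""
    y=np.array([np.cos(close),np.sin(close),0]);z=np.array([0,0,-1.]);x=np.cross(y,z)
    M=R.from_rotvec(x*-pitch)*R.from_matrix(np.c_[x,y,z]);return M.as_quat()
YAW=np.radians(-7.4);XV=np.array([np.cos(YAW),np.sin(YAW),0]);BAR=np.array([427,42,80.]);HINGE=BAR+230*XV
def bar(t): return HINGE+230*(-np.cos(t)*XV+np.sin(t)*np.array([0,0,1]))
JAR=[533,16];MAT=[429,-335]
E
python3 - <<'E'
from h import *
for n,p,zs in [('jar',JAR,(250,135)),('mat',MAT,(250,60))]:
    for k in [0,np.pi/2,np.pi,-np.pi/2]:
        a=np.arctan2(p[1],p[0])+k
        for z in zs:
            q=bot.ik([*p,z],down(a));print(n,round(k,2),z,None if q is None else np.round(q,2))
for s in (0,np.pi):
  for pit in (0,0.2,-0.2):
    out=[]
    for t in np.linspace(0,1.571,7):
        q=bot.ik(bar(t),down(YAW+s,pit));out.append(None if q is None else np.round(q,2).tolist())
    qa=bot.ik(BAR+[0,0,100],down(YAW+s,pit))
    print(s,pit,R.from_quat(down(YAW+s,pit)).as_matrix()[:,2].round(2),qa is not None,*out,sep='\n')
E
```

```text
jar 0 250 [ 0.48  0.15 -0.65  1.72  0.09  1.3  -0.16]
jar 0 135 [ 0.46  0.26 -0.65  1.86  0.17  1.08 -0.23]
jar 1.57 250 [ 0.56  0.16 -0.74  1.72  0.11  1.31  1.4 ]
jar 1.57 135 [ 0.55  0.28 -0.76  1.86  0.21  1.09  1.32]
jar 3.14 250 None
jar 3.14 135 None
jar -1.57 250 [ 0.45  0.14 -0.61  1.72  0.08  1.3  -1.72]
jar -1.57 135 [ 0.42  0.25 -0.6   1.86  0.16  1.08 -1.78]
mat 0 250 [ 0.77  0.13 -0.21  1.71  0.03  1.3  -0.11]
mat 0 60 [ 0.77  0.31 -0.21  1.92  0.08  0.92 -0.15]
mat 1.57 250 [ 0.93  0.14 -0.38  1.71  0.06  1.3   1.44]
mat 1.57 60 [ 0.92  0.33 -0.39  1.91  0.15  0.93  1.36]
mat 3.14 250 None
mat 3.14 60 [-0.36  0.63  1.22  1.97 -0.69  1.05 -2.63]
mat -1.57 250 [ 0.63  0.12 -0.06  1.72  0.01  1.3  -1.66]
mat -1.57 60 [ 0.61  0.3  -0.04  1.92  0.01  0.91 -1.66]
0
0
[ 0.  0. -1.]
True
[0.56, 0.12, -0.78, 2.14, 0.11, 0.92, -0.42]
[0.56, 0.04, -0.76, 2.06, 0.03, 1.05, -0.34]
[0.56, 0.02, -0.73, 1.95, 0.02, 1.17, -0.31]
[0.52, 0.07, -0.7, 1.81, 0.04, 1.28, -0.32]
[0.47, 0.15, -0.66, 1.66, 0.1, 1.36, -0.34]
[0.42, 0.26, -0.64, 1.49, 0.16, 1.44, -0.36]
[0.37, 0.39, -0.63, 1.33, 
[... 779 characters left out ...]
5, -1.23, 1.48, 0.42, 1.51, 2.59]
[0.64, 0.53, -1.1, 1.31, 0.47, 1.57, 2.61]
3.141592653589793
0.2
[-0.2   0.03 -0.98]
False
[0.79, 0.4, -1.09, 1.99, 0.3, 1.17, 2.57]
[0.91, 0.37, -1.23, 1.91, 0.27, 1.29, 2.58]
[0.91, 0.35, -1.23, 1.8, 0.25, 1.41, 2.62]
[0.86, 0.41, -1.23, 1.66, 0.29, 1.53, 2.6]
[0.72, 0.44, -1.1, 1.5, 0.29, 1.62, 2.63]
[0.63, 0.56, -1.1, 1.31, 0.39, 1.72, 2.6]
[0.54, 0.69, -1.1, 1.12, 0.5, 1.82, 2.59]
3.141592653589793
-0.2
[ 0.2  -0.03 -0.98]
True
[-1.4, -0.29, 1.07, 2.35, 0.48, 0.8, 2.37]
[-1.31, -0.37, 0.92, 2.27, 0.48, 0.98, 2.36]
[-1.11, -0.3, 0.76, 2.15, 0.34, 1.05, 2.51]
[-1.28, -0.31, 0.92, 2.02, 0.38, 1.15, 2.52]
None
None
[0.82, 0.42, -1.23, 1.5, 0.51, 1.33, 2.58]
```

```bash
python3 - <<'E'
from h import *
a=np.arctan2(JAR[1],JAR[0])
bot.move_to([*JAR,260],down(a))
bot.line_to([*JAR,136],feed=150)
bot.move_gripper(0.0,30)
print(bot.get_opening(),bot.get_grasp_force(),bot.get_force(),bot.get_clock())
bot.line_to([*JAR,165],feed=80)
print(bot.get_opening(),bot.get_force())
f=bot.grab_frame('scene');cv2.imwrite('pics/lift.png',cv2.resize(cv2.cvtColor(f['frame'],cv2.COLOR_RGB2BGR)[80:280,200:420],None,fx=2.5,fy=2.5))
E
```

```text
0.6368620395298781 30.684677142708097 [-0.33027968 -0.70724071  6.4136682 ] 4.8917
0.638916759974692 [-0.27593546  0.15091064 -1.56816065]
```

View pics/lift.png

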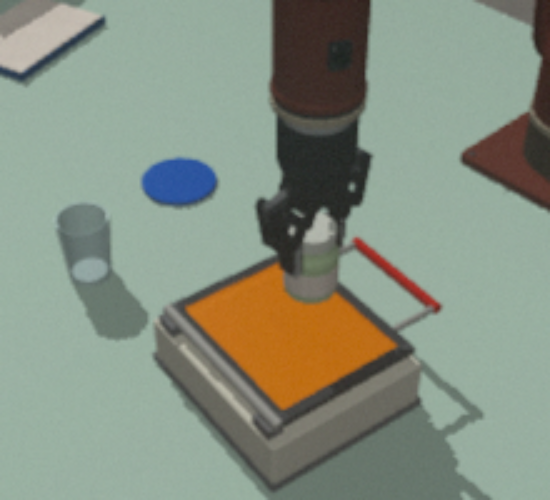

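The jar is held upright and clear of the shield, so I'll place it with contact sensing.

```bash
python3 - <<'E'
from h import *
a=np.arctan2(MAT[1],MAT[0])
bot.line_to([*JAR,250],feed=200)
bot.move_to([*MAT,250],down(a))
bot.line_to([*MAT,75],feed=150)
bot.hold(0.2);f0=bot.get_force()[2]
for z in np.arange(66,53,-1):
    bot.line_to([*MAT,z],feed=40);d=bot.get_force()[2]-f0
    if d>3: break
print(z,d,bot.get_opening(),bot.get_ee_pos(),bot.get_clock())
bot.move_gripper(0.85)
bot.line_to([*MAT,200],feed=150)
f=bot.grab_frame('top')
h=cv2.cvtColor(f['frame'],cv2.COLOR_RGB2HSV)
print(bot.silhouettes('top','jar')[:1] and at(f,bot.silhouettes('top','jar')[0]['centre'],46))
bot.move_gripper(0.5,40)
bot.move_to([*BAR[:2],250],down(YAW))
f=bot.grab_frame('top');cv2.imwrite('pics/placed.png',cv2.resize(cv2.cvtColor(f['frame'],cv2.COLOR_RGB2BGR)[130:310,240:500],None,fx=3,fy=3))
g=bot.grab_frame('scene');j=bot.silhouettes('scene','jar')[0]['centre'];j2=bot.silhouettes('top','jar')[0]['centre']
print(at(f,j2,46),at(g,j,46),bot.get_clock())
E
```

```text
59 13.767737287907863 0.6360890761230583 [ 429.22015934 -335.12329482   60.05635572] 11.0417
[ 430.0128803  -340.85426168   46.        ]
[ 423.02323383 -338.61262362   46.        ] [ 423.41389696 -342.43251115   46.        ] 14.625
```

View pics/placed.png

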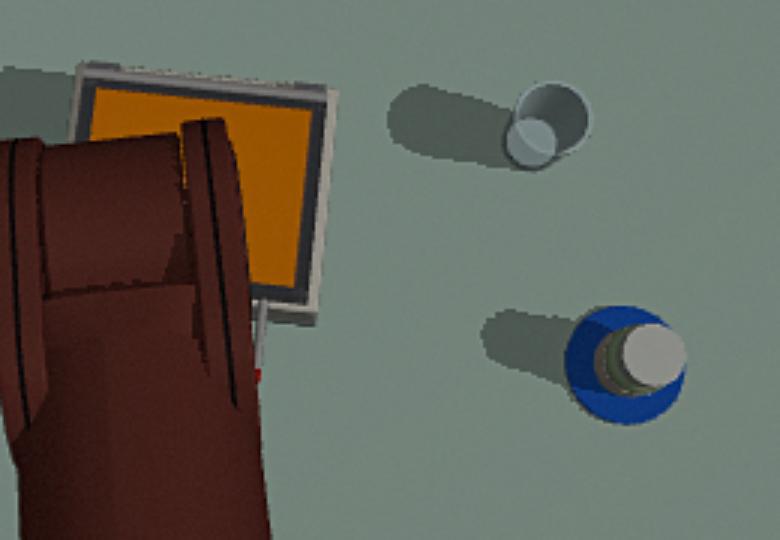

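The jar stands upright on the mat, about 6 mm off centre against 24 mm allowed. Now I'll grip the bar.

```bash
python3 - <<'E'
from h import *
f=bot.grab_frame('top');m=bot.silhouettes('top','jar')[0]
h=cv2.cvtColor(f['frame'],cv2.COLOR_RGB2HSV);w=m['region']&(h[...,1]<25)&(h[...,2]>110)
print('cap',at(f,np.argwhere(w)[:,::-1].mean(0),86))
bot.line_to(BAR+[0,0,30],feed=150);bot.hold(.1)
f0=bot.get_force();bot.line_to(BAR,feed=60);print(bot.get_force()-f0)
bot.move_gripper(0.0,40);bot.hold(.2)
print(bot.get_opening(),bot.get_grasp_force(),bot.get_force()-f0,bot.get_ee_pos(),bot.get_clock())
f=bot.grab_frame('scene');cv2.imwrite('pics/grip.png',cv2.resize(cv2.cvtColor(f['frame'],cv2.COLOR_RGB2BGR)[80:280,220:440],None,fx=2.5,fy=2.5))
E
```

```text
cap [ 428.24884459 -334.63620952   86.        ]
[0.14680967 0.83201208 0.09187082]
0.12264498710650557 38.952834606170654 [-3.13962226 -0.69061854  5.86313719] [426.94277831  42.04469827  80.33082215] 17.15
```

View pics/grip.png

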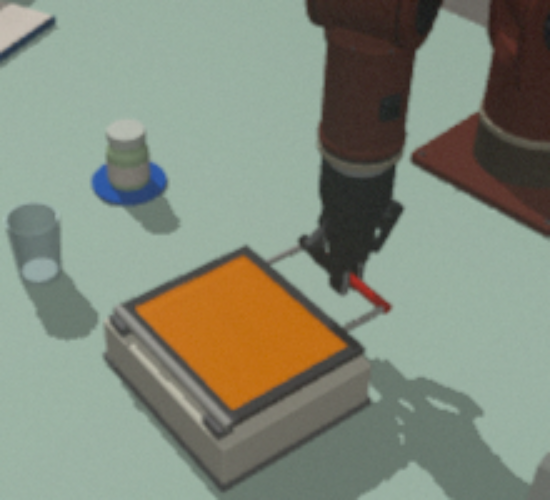

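The bar is pinched near its middle (opening matches 12 mm) and the jar is fine. Now the swing, watching forces.

```bash
python3 - <<'E'
from h import *
for t in np.linspace(0,np.pi/2,17)[1:]:
    bot.line_to(bar(t),feed=70 if t>.2 else 40)
    F=bot.get_force();print(round(t,2),F.round(1),round(bot.get_opening(),3),round(bot.get_grasp_force(),1))
    if np.linalg.norm(F)>60: print('stop');break
bot.hold(.5);print(bot.get_ee_pos(),bot.get_force(),bot.get_clock())
f=bot.grab_frame('scene');save('up_s',f);print([b['conf'] for b in bot.silhouettes('scene','jar')])
h=cv2.cvtColor(f['frame'],cv2.COLOR_RGB2HSV);print('expected bar ends',[proj(f,bar(np.pi/2)+s*np.array([-XV[1],XV[0],0])) for s in(-69,69)])
g=bot.grab_frame('top');save('up_t',g);print('top',[proj(g,bar(np.pi/2)+s*np.array([-XV[1],XV[0],0])) for s in(-69,69)])
E
python3 -c "
import cv2
cv2.imwrite('pics/up.png',cv2.resize(cv2.imread('pics/up_s.png')[60:280,200:440],None,fx=2.5,fy=2.5))
cv2.imwrite('pics/upt.png',cv2.resize(cv2.imread('pics/up_t.png')[100:300,220:480],None,fx=2.8,fy=2.8))"
```

```text
0.1 [-1.8  1.3 -1.9] 0.122 38.9
0.2 [-4.4  2.2 -1.6] 0.12 39.0
0.29 [-8.3  2.1  0.8] 0.122 39.0
0.39 [-9.4  2.3  1.5] 0.124 39.1
0.49 [-11.3   2.7   3.2] 0.122 39.1
0.59 [-15.8   2.4   7.6] 0.126 39.2
0.69 [-19.2   2.7  12.1] 0.121 39.4
0.79 [-23.7   1.7  18.8] 0.125 39.7
0.88 [-21.7   1.   23.9] 0.122 41.0
0.98 [-16.7   1.4  21.1] 0.125 41.3
1.08 [-11.6   1.2  16.9] 0.123 41.2
1.18 [-5.6  2.6  8.8] 0.123 41.5
1.28 [-4.   2.6  8. ] 0.119 41.9
1.37 [-3.2  3.3  7. ] 0.122 42.2
1.47 [-2.1  2.1  6.7] 0.123 42.1
1.57 [-0.   2.5  5.6] 0.121 42.6
[656.01693017  12.75666835 311.44810293] [-0.11414223  3.06562594  5.80442418] 25.7833
[0.64]
expected bar ends [array([267.72611789, 136.30925515]), array([303.67378887, 167.94051301])]
top [array([341.0657049 , 127.20691626]), array([270.96859508, 119.8991538 ])]
```

View pics/up.png

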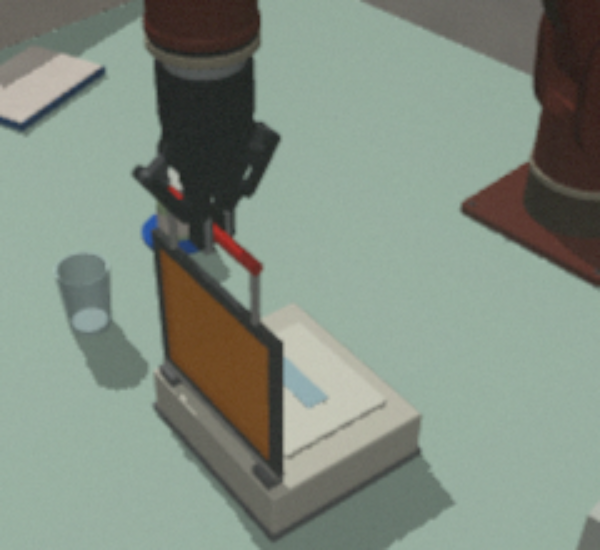

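View pics/upt.png

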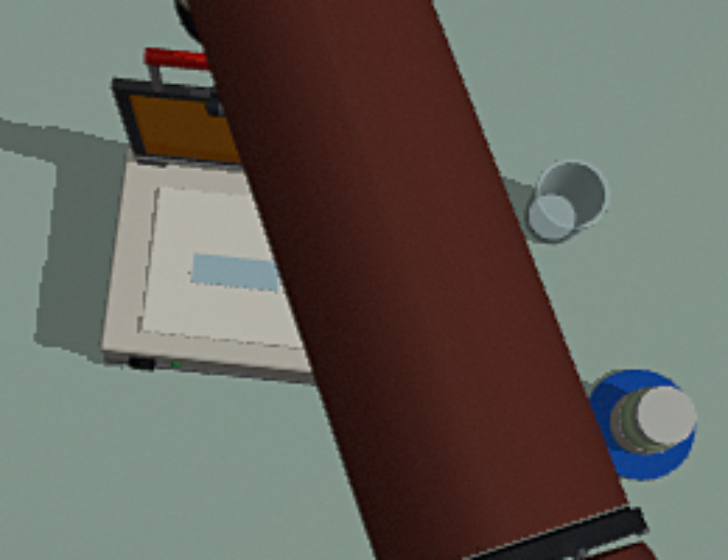

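Both views put the shield upright. The bar's visible end is at top px (272,120) against a predicted (271,120), and at scene px (304,167) against (304,168). The horizontal force is about 0 and the jar still stands on the mat, so I'm handing in.

```bash
python3 -c "
from h import *
print(bot.hand_in())"
```

```text
the job is handed in; nothing more can be done
None
```

The job is handed in (no verdict was returned): the jar stands upright and released on the blue mat, and the gripper is holding the shield by its red bar at the balance point, within about 0.02 rad of upright by the camera check.

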